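# Close a plaster casting mould in the bench quick clamp

### The arm

A 6-joint arm with a two-finger parallel gripper is mounted at the origin on the work surface. World frame = base frame: x ahead of the robot, y to its left, z up, the work surface at z = 0. Lengths are in m, angles in rad, forces in N, time in s.
With the tool pointing down it reaches from about 0.35 to 0.975 m from the base axis. Payload 4.9 kg.
Tool frame: the origin (TCP) lies at the very end of the fingers, on their centre line; the grasp point (between the pads) lies 19 mm behind it; z points along the fingers, x is the direction in which the jaws open and shut, and the axes are right-handed (so a half turn about z gives the same grasp; the last joint's range is limited). The gripper opens to 85 mm and grips with 20 to 120 N. Pads are 22 mm wide; open, the fingers measure 114 mm over their backs; the gripper's body (76 mm by 85 mm) begins 54 mm behind the grasp point. The pads swing forward as they close: fully open they stand 13 mm farther back than shut.
Start: joints at [-1.32, 0.053, 1.613, -0, 1.476, -0.119], TCP at [0.226, -0.583, 0.231] pointing down, gripper open.
Joint ranges: [-3.01, 3.01], [-1.01, 2.22], [0.06, 2.58], [-1.02, 4.17], [0.09, 2.62], [-3.14, 3.14]. Speed limits (rad/s): [2.57, 2.57, 3.14, 3.14, 3.14, 3.14].

### API

Orientations are given as a rotation vector (axis times angle).
In Python, from station import readout, viewer, ctrl, nets gives the robot as it stands. The module is installed in compiled form; this text tells all that it offers.
- The arm moves only by the tool step_arm, never from a script. Its argument "moves" is a list that holds one entry, the list of rows, each a list of 4 numbers: the shift along the world's x, y, z in cm, then the turn about the world's z in rad. In form: [[[dx, dy, dz, yaw], ...]]. A call has 1 to 10 rows; each row shifts and turns the commanded pose from where the row before left it; what a row does not reach is not made up. A row lasts 1/12 s, in which the tool goes at most 41.7 mm and 7.16 degrees, less where a joint would pass 70% of its speed; a pose out of reach is approached as far as the arm can. A call is refused whole if a number of a shift passes 4.17 or a number of a turn 0.125, either way. A call with a gripper value outside its range is refused whole. "grip" is the closure, from 0 (fully open) to 1 (shut), set as the call begins (left out, the last holds). The fingers move at their own pace and stop on an object; "squeeze" is the grip in N (left out, the last holds). Time passes only in rows, so rows that do not move let the fingers close. It gives the time, the measured TCP pose, the force and the opening at its end, in the units of the state.
- readout.get_obs(): the state, without advancing time (a new reading comes with each control period).
- viewer.get_image(name): name is "side" or "top"; returns the picture (384x512x3 uint8, blue, green, red); there is no depth.
- viewer.calibration(name): a dict with "camera_matrix" (3x3 intrinsics, pixels), "k1" (the pictures are not rectified: a ray, as slopes to the right and down, at radius r is drawn at 1 + k1 r^2 times it, then the intrinsics apply), "R" (3x3) and "t" (3): a world point X has camera coordinates R X + t. Camera axes: x right, y down, z forward; pixel columns grow to the right and rows downward; lengths in m; the calibration is good to about 2 mm. A picture is of the moment at which its call begins. calibration takes no time and is no camera call.
- ctrl.finish_job(): hands the job in, once; it reports no verdict.
Trained networks look in the newest picture that a camera, given by its name, has taken for a name from the list of things; names that differ only in an ending like _2 or _b are one class to them, and where a whole thing is asked for, a point or a joint stands for the part that bears it (a point fixed in the world has none). Each returns a list of dicts, best first, with "confidence" (0 to 1); they miss things now and then, are a little off and sometimes report something else, mostly with a low value. They report only what shows in the picture. A call takes as long as a camera call. They do not tell look-alikes from the thing itself.
- nets.masks_of(camera, thing): "region" (384x512 bool, what is visible of it) and "box" ([left, top, right, bottom] in pixels, round what is visible of it).
- nets.pinpoint(camera, thing): "at" ([column, row] in pixels: a listed point, or the origin of a listed thing).
The state is a dict: "t": time; "q": joint angles; "dq": joint speeds; "effort": joint torques, N m; "tool_pos": TCP position; "tool_rot": TCP orientation; "contact_force": force on the tool from outside, world axes, zero at the start; "wrist_torque": the same for the moment, N m; "opening": finger opening in m.
Only numpy, scipy, OpenCV 4.12 (cv2) and the standard library are available. Lean on these libraries where they do the work, as an engineer would, in place of code of your own. Each camera call takes 0.05 s, during which the arm holds its last target. There are 200 camera calls.

### The job

Close the plaster mould in the bench clamp: pump the clamp's trigger until the jaw has pushed the loose half home against the fixed half and holds it snug by itself, but stop there, since plaster crushes if it is over-tightened. Then press the clamp's release lever and, keeping it down, slide the jaw all the way back to its rear stop, leaving the mould closed. Work gently and only by the trigger and the release lever: do not touch the mould itself or disturb the pots and tools around.

Things in the scene. Friction and masses are not known exactly. Their poses are not given: they have to be found in the camera images.
- clamp: Bench quick clamp, fixed, placed anew each time: wooden board 480 x 160 x 18 mm (x -250 to +230) with a toothed steel bar along its middle. Origin at bench height under the bar; +x along the bar, the way the jaw advances; z up. The mould stands at its +x end. A pot (62 mm tall) and a sponge may stand on the board beside the jaw head, from 38 mm off the bar's centre line.
- fixed_face (a point): Centre of the parting face of the fixed plaster half (50 along x, 90 wide, 90 mm tall, top 138 mm above the bench), at clamp x = +140 mm. The loose half slides up to it on wooden runners 48 mm high, between low side guides.
- half_mid (a point): Centre of the loose plaster half: 50 along the bar, 90 across, 90 mm tall, about 0.45 kg. Closed, its centre is at clamp x = +115 mm; it starts 8 to 20 mm short of that.
- half: The same loose mould half; origin at the centre of its underside, x axis along the clamp's +x, z up.
- jaw (a joint): Travel of the jaw head on the bar, m: 0 at the rear stop, 0.105 at most. The head is a grey shoe that carries trigger, release lever and, in front, the jaw plate with its sprung pad. Drag about 4 N. A ratchet of 5 mm teeth lets it advance but not go back unless the release lever is down. Pad front (not compressed) is at clamp x = 0.015 m + jaw.
- pad: Black rubber pad on the jaw plate, 12 x 64 x 56 mm, origin at its centre. It is sprung: gives 2 N per mm, bottoms after 18 mm. Snug: it presses the mould with over 8 N once the trigger is up again (15 to 20 N is a good aim). Over 38 N, even for a moment, the plaster crushes.
- trigger (a joint): Trigger angle, rad: 0 at rest (up), 0.83 fully down (hard stop). It springs back. Pressed, it takes up the jaw at about 0.33, the first tooth clicks at about 0.53 and the second at about 0.73: a stroke to 0.77 gains 10 mm. Advance short of a tooth is lost as it rises. Let it rise below 0.05 before the next stroke.
- trigger_pad (a point): Centre of the top of the trigger's black pad (38 along the bar, 34 mm across), moving with it. At rest 102 mm above the bench at clamp x = jaw - 0.076 m, rising 0.42 rad to its front. The trigger's pivot is 49 mm behind and 34 mm below it, so fully down it is 47 mm lower and 9 mm (plus the jaw's advance) farther forward.
- trigger_pivot (a point): The trigger's pivot on the jaw head, at clamp x = jaw - 0.125 m, 68.7 mm above the bench. Felt at the trigger pad: 3 N at rest, 6 to 10 N near the bottom without load; a pad force F on the mould adds about 0.4 F, so the stroke turns stiff as the mould tightens. Feel for it just before a click: after one, the ratchet bears the load and the trigger eases.
- release (a joint): Release lever, rad: 0 to 0.1 at rest (it twitches as the ratchet clicks), 0.22 fully down (hard stop). The ratchet lets go above about 0.14. Springs back.
- release_pad (a point): Centre of the top of the release lever's flat steel pad (34 mm across; reaches 23 mm forward of this point) at the rear of the jaw head, 70 mm above the bench at clamp x = jaw - 0.225 m. Under 2 to 6 N it sinks 13 mm and moves 6 mm back. A lip 11 mm high stands along its rear edge, its face 15 mm behind this point: a finger on the pad can push back on the lip and draw the jaw back, lever down (4 to 8 N).
Things that resemble listed ones, but are neither listed nor needed, are in the scene too. Leave any green look-alike of the half alone.

How it is judged:
On the way, in this order (a step that is already met when the one before it is completed fails the run):
1. the trigger, pressed, drives the jaw so that it presses the closed mould with more than 8 N (value of joint trigger above 0.4 rad and contact force between pad and half above 8 N and x of half_mid in the frame of clamp above 0.112 m), for 0.05 s.
2. the trigger is up, the hand is off the clamp, and the ratchet alone holds the mould closed with more than 8 N (value of joint trigger below 0.1 rad and contact force between pad and half above 8 N and x of half_mid in the frame of clamp above 0.112 m and contact force between the fingers and clamp below 0.5 N), for 0.2 s.
At the end, for the whole second after the job is handed in: the jaw is back within 6 mm of its rear stop, trigger up (below 0.1 rad), release lever let go (below 0.13 rad), and the loose mould half still closed against the fixed half (its centre at clamp x above 112 mm, within 0.05 rad of straight and upright), at rest, the pad off it (value of joint jaw below 0.006 m and value of joint trigger below 0.1 rad and value of joint release below 0.13 rad and x of half_mid in the frame of clamp above 0.112 m and angle between the x axis of half and the x axis of clamp, either way round below 0.05 rad and angle between half's own z axis and vertical below 0.05 rad and linear speed of half below 0.01 m/s and contact force between pad and half below 0.5 N); the robot touches nothing.
It fails at once if the plaster is crushed: the pad presses the mould with more than 38 N (contact force between pad and half above 38 N).
It fails at once if the clamp is forced: the fingers press on the jaw head, trigger or lever with more than 40 N (contact force between the fingers and clamp above 40 N).
It fails at once if the robot touches the mould (contact force between any of the fingers, the arm and half above 1 N).
It fails at once if a bystander is moved more than 30 mm (distance of any of vase1, sponge, vase2, vase3, bowl, brush, plug from where it was at the start of the episode above 0.03 m).
It also fails if it takes over 72 s, if anything falls off the work surface, if the arm or the gripper's body presses on something with over 40 N, if the wrist force passes 120 N, or if a joint passes its speed limit or range.

## Working session

There is one attempt and no reset: what is moved stays moved. The work goes in short steps, Python scripts to look and compute and a tool call to move; the robot and the scene stay as the last step left them, time stands still between calls to the robot, and variables do not carry over. Pictures are saved under pics/ and viewed, about 8 in all and at most 12, crops included, and the job is handed in when it is done.

Besides the shell and the picture viewer there is one more tool, called after ">>>" by a JSON object that holds its "method" and its "body", one argument or row to a line. step_arm: Moves the arm, as the interface text tells. Its arguments: {"type":"object","properties":{"moves":{"type":"array","items":{"type":"array","items":{"type":"array","items":{"type":"number"}}}},"grip":{"type":"number"},"squeeze":{"type":"number"}},"required":["moves"]}

```bash
mkdir -p pics; cat > h.py <<'E'
import numpy as np,cv2
from station import readout,viewer,ctrl,nets
from scipy.optimize import least_squares
def proj(n,X):
    c=viewer.calibration(n);K=np.array(c["camera_matrix"]);P=np.atleast_2d(X)@np.array(c["R"]).T+np.array(c["t"])
    s=P[:,:2]/P[:,2:];s=s*(1+c["k1"]*(s**2).sum(1,keepdims=True));return s@K[:2,:2].T+K[:2,2]
E
python3 - <<'E'
from h import *
for n in("top","side"):
    cv2.imwrite(f"pics/{n}0.png",viewer.get_image(n))
    for th in("fixed_face","half_mid","half","pad","trigger_pad","trigger_pivot","release_pad","clamp"):
        print(n,th,[(np.round(d["at"],1).tolist(),round(d["confidence"],2)) for d in nets.pinpoint(n,th)][:4])
o=readout.get_obs();print(o)
E
```

```text
top fixed_face [([163.5, 172.9], 0.71)]
top half_mid [([141.9, 280.3], 0.95), ([193.7, 99.9], 0.66), ([174.0, 177.9], 0.62)]
top half [([178.3, 178.8], 0.79), ([152.4, 278.6], 0.79), ([196.5, 104.4], 0.71)]
top pad [([203.3, 185.4], 0.81), ([242.7, 201.6], 0.32)]
top trigger_pad [([240.1, 202.2], 0.61)]
top trigger_pivot [([263.8, 210.7], 0.56)]
top release_pad [([307.0, 230.0], 0.58)]
top clamp [([226.6, 199.7], 0.92)]
side fixed_face []
side half_mid [([344.8, 292.8], 0.88), ([172.7, 236.9], 0.68)]
side half [([175.4, 246.0], 0.81), ([340.3, 302.5], 0.74), ([246.6, 254.4], 0.6)]
side pad [([259.2, 224.7], 0.76)]
side trigger_pad []
side trigger_pivot [([282.8, 190.2], 0.95)]
side release_pad [([269.8, 232.3], 0.72), ([302.1, 167.8], 0.7)]
side clamp [([272.2, 233.3], 0.56)]
{'t': 0.9, 'q': array([-1.32003451e+00,  5.26800221e-02,  1.61291031e+00, -1.85818894e-05,
        1.47597197e+00, -1.19023980e-01]), 'dq': array([2.95142644e-05, 1.76834221e-03, 8.33052857e-04, 1.86643210e-03,
       6.43549013e-04, 1.82154285e-04]), 'effort': array([-9.87595668e-04, -3.93687558e+01, -3.70466995e+01, -8.44907095e-05,
        4.72269003e-04,  4.04909258e-06]), 'tool_pos': array([ 0.22586241, -0.58274461,  0.23130981]), 'tool_rot': array([ 2.59194528e+00, -1.77516506e+00,  1.67076914e-05]), 'contact_force': array([ 0.43849404, -0.40640944, -1.05180331]), 'wrist_torque': array([ 0.00321799, -0.01737394, -0.01744593]), 'opening': 0.08551638729581325}
```

View pics/top0.png

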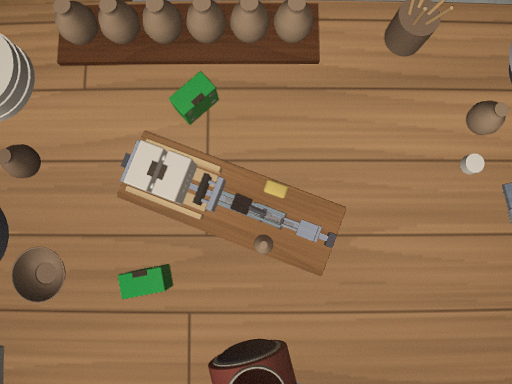

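View pics/side0.png

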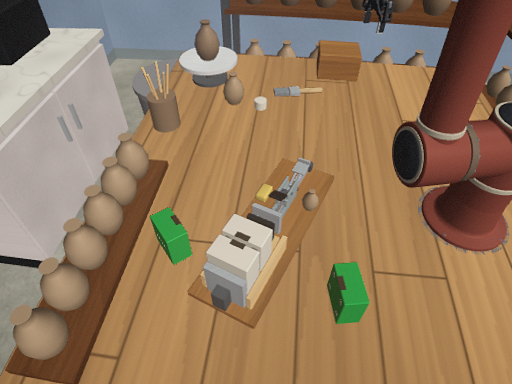

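The top view shows the clamp from the mould at (158,170) to the release lever at (330,240), with the pot at (263,244) and the sponge at (276,189). The loose half is the white one on the board at about (175,178). The green blocks at (194,98) and (145,281) are off the board and are look-alikes. Next I'll fit the clamp pose and check it in an overlay crop.

```bash
cat >> h.py <<'E'
PT={"fixed_face":(.14,.093,0),"trigger_pad":(-.076,.102,1),"trigger_pivot":(-.125,.0687,1),"release_pad":(-.225,.070,1)}
def cl(p,x,y,z):
    c,s=np.cos(p[2]),np.sin(p[2]);return np.array([p[0]+c*x-s*y,p[1]+s*x+c*y,z])
def model(p,x,z,m): return cl(p,x+m*p[3],0,z)
E
cat > fit.py <<'E'
from h import *
cor=[((.23,.08),(119,195)),((.23,-.08),(146,132)),((-.25,-.08),(345,208)),((-.25,.08),(322,274))]
ob=[("top","fixed_face",163.5,172.9),("top","trigger_pad",240.1,202.2),("top","trigger_pivot",263.8,210.7),("top","release_pad",307,230),("side","trigger_pivot",282.8,190.2),("side","release_pad",302.1,167.8)]
def res(p):
    r=[proj("top",cl(p,*a,.018))[0]-b for a,b in cor]
    for n,k,u,v in ob: r.append(proj(n,model(p,*PT[k]))[0]-(u,v))
    return np.ravel(r)
best=min((least_squares(res,[.5,0,y,.02],loss="soft_l1") for y in(0,1.5,3,-1.5)),key=lambda s:s.cost)
p=best.x;print("pose",p.round(4));print(res(p).reshape(-1,2).round(1).tolist())
np.save("p.npy",p)
S=5;u0,v0=105,120
im=viewer.get_image("top");c=cv2.resize(im[v0:v0+160,u0:u0+155+100],None,fx=3,fy=3,interpolation=cv2.INTER_CUBIC)
D=lambda n,X,col,c=c:cv2.circle(c,tuple(((proj("top",X)[0]-(u0,v0)+.5)*3).astype(int)),3,col,-1)
for a,_ in cor:D(0,cl(p,*a,.018),(0,255,255))
for k,col in zip(PT,[(0,0,255),(0,255,0),(255,0,0),(255,0,255)]):D(0,model(p,*PT[k]),col); print(k,model(p,*PT[k]).round(4))
for y in(-.045,.045):
    D(0,cl(p,.14,y,.138),(0,165,255))
D(0,cl(p,.015+p[3],0,.1),(255,255,0))
cv2.imwrite("pics/fit.png",c)
E
python3 fit.py
```

```text
Traceback (most recent call last):
  File "fit.py", line 8, in <module>
    best=min((least_squares(res,[.5,0,y,.02],loss="soft_l1") for y in(0,1.5,3,-1.5)),key=lambda s:s.cost)
  File "fit.py", line 8, in <genexpr>
    best=min((least_squares(res,[.5,0,y,.02],loss="soft_l1") for y in(0,1.5,3,-1.5)),key=lambda s:s.cost)
              ~~~~~~~~~~~~~^^^^^^^^^^^^^^^^^^^^^^^^^^^^^^^^^
  File "fit.py", line 5, in res
    r=[proj("top",cl(p,*a,.018))[0]-b for a,b in cor]
       ~~~~^^^^^^^^^^^^^^^^^^^^^
  File "h.py", line 5, in proj
    c=viewer.calibration(n);K=np.array(c["camera_matrix"]);P=np.atleast_2d(X)@np.array(c["R"]).T+np.array(c["t"])
ValueError: time passes only in moves, steps and waits
```

```bash
sed -i 's/^def proj/CAL={n:viewer.calibration(n) for n in("top","side")}\ndef proj/; s/c=viewer.calibration(n);K/c=CAL[n];K/' h.py; python3 fit.py 2>&1 | tail -12
```

```text
pose [0.4994 0.1023 1.1955 0.0465]
[[-1.2, 0.5], [0.1, -3.2], [3.8, -0.3], [1.0, 3.0], [-1.2, -0.9], [-0.3, -0.0], [-1.3, 1.3], [1.0, -0.2], [1.0, 0.5], [-2.2, -1.7]]
fixed_face [0.5508 0.2325 0.093 ]
trigger_pad [0.4886 0.0749 0.102 ]
trigger_pivot [0.4707 0.0293 0.0687]
release_pad [ 0.434  -0.0638  0.07  ]
```

View pics/fit.png

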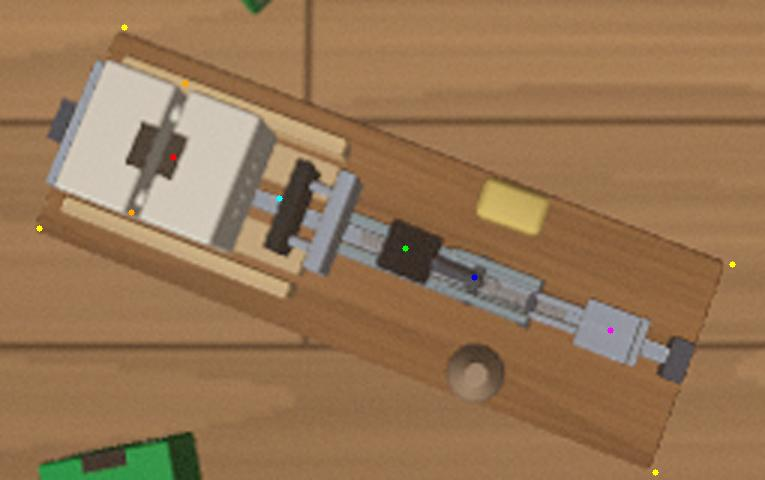

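Overlay: the fixed-face dots sit on the parting edge at (184,84)-(131,212). The trigger pad and release pad dots are within about 2 px of their parts. The white block between the guides (crop (205,165)) is the loose half. Starting the approach with the gripper shut.

>>> {"method": "step_arm", "body": {
  "moves": [
    [[1.5, 3.7, 0, 0.083], [1.5, 3.7, 0, 0.083], [1.5, 3.7, 0, 0.083], [1.5, 3.7, 0, 0.083], [1.5, 3.7, 0, 0.083], [1.5, 3.7, 0, 0.083], [1.5, 3.7, 0, 0.083], [1.5, 3.7, 0, 0.083], [1.5, 3.7, 0, 0.083], [1.5, 3.7, 0, 0.079]]
  ],
  "grip": 1,
  "squeeze": 40
}}

```text
t: 1.78
tool_pos: [0.3762, -0.211, 0.2316]
tool_rot: [3.087, -0.58, 0.002]
contact_force: [0.9, -0.4, -0.3]
opening: -0.0
```

```bash
sed -i 's/(119,195)/(117.9,192.5)/;s/(146,132)/(145,130.8)/;s/(345,208)/(345.5,207.2)/;s/(322,274)/(321.5,275.5)/;s/240.1,202.2/241,202.8/' fit.py; python3 fit.py | tail -7; python3 -c "
from h import *
o=readout.get_obs();print(o['t'],o['tool_pos'],o['tool_rot'],o['opening'],o['contact_force'])"
```

```text
pose [0.5006 0.1042 1.1946 0.0433]
[[-1.0, 2.4], [0.3, -2.6], [2.4, 0.0], [0.5, 1.0], [-2.1, -1.6], [-0.7, -0.6], [-0.8, 1.4], [1.5, -0.1], [1.0, 0.2], [-2.1, -1.9]]
fixed_face [0.552  0.2344 0.093 ]
trigger_pad [0.4886 0.0738 0.102 ]
trigger_pivot [0.4706 0.0283 0.0687]
release_pad [ 0.4338 -0.0647  0.07  ]
1.8333 [ 0.37843496 -0.20519893  0.2315533 ] [-3.08549554  0.56423536 -0.00351097] -1.3740908827133686e-05 [2.68756733 3.20248382 0.45241018]
```

>>> {"method": "step_arm", "body": {
  "moves": [
    [[1.5, 3.7, 0, 0], [1.5, 3.7, 0, 0], [1.5, 3.7, 0, 0], [1.5, 3.7, 0, 0], [1.5, 3.7, -1, 0], [1.5, 3.7, -1, 0], [1.5, 3.7, -1, 0], [0.8, 2.8, -2.5, 0], [0, 0, -3, 0], [0, 0, -2, 0]]
  ]
}}

```text
t: 2.67
tool_pos: [0.4882, 0.0759, 0.124]
tool_rot: [3.087, -0.581, -0.003]
contact_force: [0.4, 0.6, -0.4]
opening: 0.0001
```

```bash
python3 - <<'E'
from h import *
p=np.load("p.npy")
t=cv2.resize(viewer.get_image("top")[120:280,105:360],None,fx=2,fy=2);s=cv2.resize(viewer.get_image("side")[130:330,180:380],None,fx=2.4,fy=2.4)
o=readout.get_obs();X=o['tool_pos'];d=X[:2]-p[:2];c,q=np.cos(p[2]),np.sin(p[2]);print(X,"clampxy",c*d[0]+q*d[1],-q*d[0]+c*d[1],o['contact_force'])
cv2.imwrite("pics/a.png",s); cv2.imwrite("pics/a2.png",t)
E
```

```text
[0.4857746  0.07462669 0.12183218] clampxy -0.03298028934626547 0.002901844564154524 [-1.20269777  0.69813448  0.33358774]
```

View pics/a.png

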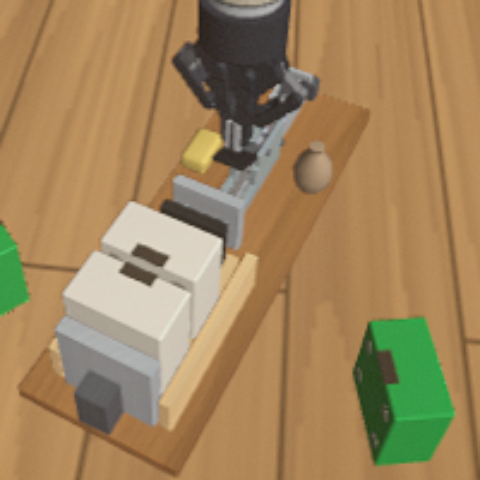

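Side crop: the shut fingers are right over the black trigger pad at (235,157), clear of the sponge (202,148) and the pot (315,170). Starting the first stroke.

>>> {"method": "step_arm", "body": {
  "moves": [
    [[0.25, -0.1, -1.0, 0], [0, 0, -0.5, 0], [0.1, 0.25, -0.6, 0], [0.1, 0.25, -0.6, 0], [0.1, 0.25, -0.6, 0], [0.09, 0.22, -0.45, 0], [0.09, 0.22, -0.45, 0], [0.09, 0.22, -0.45, 0]]
  ]
}}

```text
t: 3.43
tool_pos: [0.4978, 0.0867, 0.0802]
tool_rot: [3.085, -0.585, 0.002]
contact_force: [0.3, -4.8, 7.9]
opening: -0.0001
```

>>> {"method": "step_arm", "body": {
  "moves": [
    [[0.05, 0.12, -0.3, 0], [0.05, 0.12, -0.3, 0], [0.05, 0.12, -0.2, 0], [0, 0, 0, 0], [0, 0, 0, 0]]
  ]
}}

```text
t: 3.85
tool_pos: [0.4995, 0.091, 0.0726]
tool_rot: [3.086, -0.585, 0.003]
contact_force: [-0.6, -2.1, 5.7]
opening: 0.0001
```

>>> {"method": "step_arm", "body": {
  "moves": [
    [[0.05, 0.12, -0.25, 0], [0.05, 0.12, -0.25, 0], [0, 0, 0, 0]]
  ]
}}

```text
t: 4.1
tool_pos: [0.5004, 0.0932, 0.0675]
tool_rot: [3.086, -0.585, 0.002]
contact_force: [0.3, -1.7, 6.6]
opening: 0.0
```

>>> {"method": "step_arm", "body": {
  "moves": [
    [[0.02, 0.05, -0.2, 0], [0, 0, 0, 0]]
  ]
}}

```text
t: 4.27
tool_pos: [0.5006, 0.0937, 0.0657]
tool_rot: [3.086, -0.585, 0.002]
contact_force: [-1.3, -2.7, 8.4]
opening: -0.0001
```

>>> {"method": "step_arm", "body": {
  "moves": [
    [[0.02, 0.05, -0.2, 0], [0, 0, 0, 0]]
  ]
}}

```text
t: 4.43
tool_pos: [0.5009, 0.0944, 0.0639]
tool_rot: [3.086, -0.585, 0.003]
contact_force: [-0.5, -2.1, 7.4]
opening: 0.0001
```

>>> {"method": "step_arm", "body": {
  "moves": [
    [[0.02, 0.05, -0.15, 0], [0, 0, 0, 0]]
  ]
}}

```text
t: 4.6
tool_pos: [0.5012, 0.0953, 0.0621]
tool_rot: [-3.085, 0.585, -0.003]
contact_force: [1.7, 1.0, 4.6]
opening: 0.0002
```

>>> {"method": "step_arm", "body": {
  "moves": [
    [[0, 0, -0.15, 0], [0, 0, 0, 0]]
  ]
}}

```text
t: 4.77
tool_pos: [0.5013, 0.0954, 0.0608]
tool_rot: [-3.085, 0.585, -0.003]
contact_force: [0.2, -0.1, 6.8]
opening: -0.0004
```

```bash
cat > m.py <<'E'
from h import *
import sys
p=np.load("p.npy");o=readout.get_obs();X=o['tool_pos'];d=X[:2]-p[:2];c,q=np.cos(p[2]),np.sin(p[2]);print("t",o['t'],"clampxyz",(c*d[0]+q*d[1]).round(4),(-q*d[0]+c*d[1]).round(4),X[2].round(4),o['contact_force'].round(1))
for n in("top","side"):
    viewer.get_image(n)
    for th,z in(("pad",.09),("half_mid",.093),("trigger_pivot",.0687),("trigger_pad",.07),("release_pad",.07)):
        for D in nets.pinpoint(n,th)[:3]:
            r=least_squares(lambda w:proj(n,cl(p,w[0],w[1],z))[0]-D["at"],[0,0]).x
            if abs(r[1])<.03: print(n,th,r.round(4),round(D["confidence"],2))
E
python3 m.py
```

```text
t 4.7667 clampxyz -0.0079 -0.0039 0.0608 [ 0.2 -0.1  6.8]
top trigger_pivot [-0.0719  0.0006] 0.81
top release_pad [-0.1749  0.0046] 0.63
top release_pad [0.148  0.0041] 0.61
side pad [0.0121 0.0208] 0.69
side pad [0.075  0.0132] 0.46
side trigger_pivot [-0.0654  0.0027] 0.56
side trigger_pad [-0.0077  0.0145] 0.58
side release_pad [-0.1647  0.0037] 0.69
side release_pad [-0.0046  0.0106] 0.65
```

>>> {"method": "step_arm", "body": {
  "moves": [
    [[-0.1, -0.1, 0.6, 0], [-0.1, -0.1, 0.8, 0], [-0.1, -0.15, 0.9, 0], [-0.2, -0.3, 0.9, 0], [-0.2, -0.3, 0.9, 0], [-0.17, -0.2, 0.9, 0], [0, 0, 0, 0], [0, 0, 0, 0]]
  ]
}}

```text
t: 6.03
tool_pos: [0.4915, 0.0832, 0.1103]
tool_rot: [-3.086, 0.586, -0.001]
contact_force: [-0.7, -0.2, -0.5]
opening: 0.0002
```

>>> {"method": "step_arm", "body": {
  "moves": [
    [[0, 0, -0.3, 0], [0.1, 0.25, -0.6, 0], [0.1, 0.25, -0.6, 0], [0.1, 0.25, -0.6, 0], [0.09, 0.22, -0.45, 0], [0.09, 0.22, -0.45, 0], [0.09, 0.22, -0.45, 0], [0.05, 0.12, -0.3, 0], [0.05, 0.12, -0.3, 0], [0.05, 0.12, -0.3, 0]]
  ]
}}

```text
t: 6.87
tool_pos: [0.4987, 0.1011, 0.0667]
tool_rot: [3.085, -0.584, -0.002]
contact_force: [-4.7, -0.9, 11.4]
opening: 0.0002
```

>>> {"method": "step_arm", "body": {
  "moves": [
    [[0, 0, -0.2, 0], [0, 0, 0, 0]]
  ]
}}

```text
t: 7.03
tool_pos: [0.4989, 0.1018, 0.0647]
tool_rot: [-3.086, 0.585, 0.001]
contact_force: [-2.4, 2.0, 9.2]
opening: -0.0001
```

>>> {"method": "step_arm", "body": {
  "moves": [
    [[0, 0, -0.15, 0], [0, 0, 0, 0]]
  ]
}}

```text
t: 7.2
tool_pos: [0.4992, 0.1026, 0.0631]
tool_rot: [-3.083, 0.585, 0.0]
contact_force: [0.4, 6.1, 6.0]
opening: 0.0002
```

>>> {"method": "step_arm", "body": {
  "moves": [
    [[0, 0, -0.15, 0], [0, 0, 0, 0]]
  ]
}}

```text
t: 7.37
tool_pos: [0.4993, 0.1028, 0.0618]
tool_rot: [-3.083, 0.585, -0.0]
contact_force: [-1.2, 6.1, 8.5]
opening: -0.0002
```

```bash
python3 m.py
```

```text
t 7.3667 clampxyz -0.0018 0.0007 0.0618 [-1.2  6.1  8.5]
top trigger_pivot [-0.1675  0.0043] 0.7
top trigger_pivot [-0.0611  0.0033] 0.65
top release_pad [-0.1687 -0.0013] 0.88
side pad [-0.1296  0.0111] 0.6
side trigger_pivot [-0.0715  0.0057] 0.84
side trigger_pad [0.005  0.0105] 0.38
side release_pad [-0.1527  0.0092] 0.75
```

>>> {"method": "step_arm", "body": {
  "moves": [
    [[0, 0, 0.6, 0], [0, -0.1, 0.8, 0], [-0.1, -0.1, 0.9, 0], [-0.1, -0.3, 0.9, 0], [-0.1, -0.3, 0.9, 0], [-0.1, -0.2, 0.8, 0], [0, 0, 0, 0], [0, 0, 0, 0]]
  ]
}}

```text
t: 8.63
tool_pos: [0.4951, 0.0909, 0.1111]
tool_rot: [-3.086, 0.586, -0.003]
contact_force: [0.0, 0.7, 0.0]
opening: 0.0002
```

>>> {"method": "step_arm", "body": {
  "moves": [
    [[0, 0, -0.3, 0], [0.1, 0.25, -0.6, 0], [0.1, 0.25, -0.6, 0], [0.1, 0.25, -0.6, 0], [0.09, 0.22, -0.45, 0], [0.09, 0.22, -0.45, 0], [0.09, 0.22, -0.45, 0], [0.05, 0.12, -0.3, 0], [0.05, 0.12, -0.3, 0], [0.05, 0.12, -0.3, 0]]
  ]
}}

```text
t: 9.47
tool_pos: [0.5021, 0.109, 0.0675]
tool_rot: [3.086, -0.585, -0.001]
contact_force: [-4.4, -0.7, 11.8]
opening: 0.0003
```

>>> {"method": "step_arm", "body": {
  "moves": [
    [[0, 0, -0.2, 0], [0, 0, 0, 0]]
  ]
}}

```text
t: 9.63
tool_pos: [0.5024, 0.1096, 0.0656]
tool_rot: [-3.086, 0.585, 0.0]
contact_force: [-2.5, 2.6, 11.4]
opening: -0.0
```

>>> {"method": "step_arm", "body": {
  "moves": [
    [[0, 0, -0.15, 0], [0, 0, 0, 0]]
  ]
}}

```text
t: 9.8
tool_pos: [0.5026, 0.1099, 0.0645]
tool_rot: [-3.085, 0.585, -0.0]
contact_force: [-3.1, 3.5, 12.8]
opening: -0.0001
```

>>> {"method": "step_arm", "body": {
  "moves": [
    [[0, 0, -0.15, 0], [0, 0, 0, 0]]
  ]
}}

```text
t: 9.97
tool_pos: [0.5027, 0.1102, 0.0633]
tool_rot: [-3.084, 0.585, -0.001]
contact_force: [-4.4, 3.8, 12.8]
opening: 0.0002
```

```bash
python3 m.py; python3 -c "
from h import *
a=cv2.resize(viewer.get_image('side')[150:310,190:350],None,fx=3,fy=3);b=cv2.resize(viewer.get_image('top')[120:280,105:205],None,fx=3,fy=3);cv2.imwrite('pics/b.png',np.hstack([a,b]))"
```

```text
t 9.9667 clampxyz 0.0064 0.0002 0.0633 [-4.4  3.8 12.8]
top trigger_pivot [-0.0533 -0.0067] 0.62
top release_pad [-0.1627  0.0059] 0.87
side trigger_pivot [-0.0547  0.0016] 0.67
side trigger_pad [-0.1477  0.0108] 0.52
side trigger_pad [0.0148 0.0126] 0.48
side trigger_pad [0.1227 0.0136] 0.43
side release_pad [-0.1432  0.0063] 0.59
```

View pics/b.png

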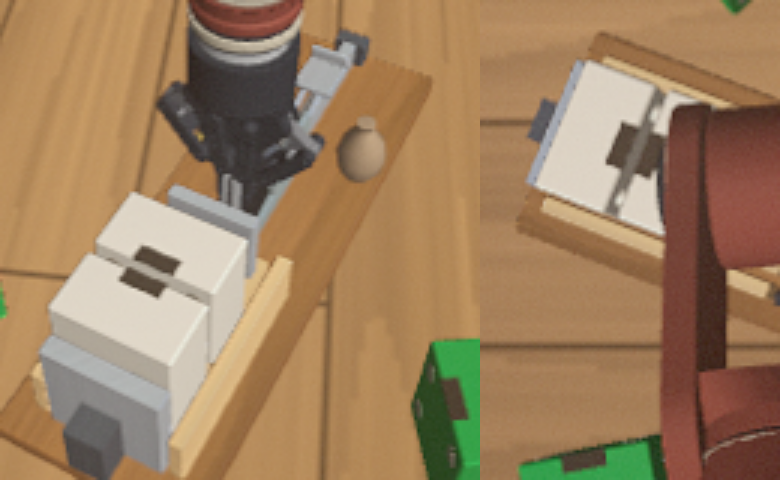

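Side crop: the pad has reached the loose half, and the parting seam at (155,265) is still slightly open. No second click felt yet (12.8 N), so I'll go a little deeper.

>>> {"method": "step_arm", "body": {
  "moves": [
    [[0.02, 0.05, -0.15, 0], [0, 0, 0, 0]]
  ]
}}

```text
t: 10.83
tool_pos: [0.503, 0.111, 0.0615]
tool_rot: [-3.083, 0.585, -0.001]
contact_force: [-1.9, 5.3, 11.1]
opening: 0.0002
```

>>> {"method": "step_arm", "body": {
  "moves": [
    [[0.02, 0.05, -0.15, 0], [0, 0, 0, 0]]
  ]
}}

```text
t: 11.0
tool_pos: [0.5032, 0.1114, 0.0601]
tool_rot: [-3.084, 0.585, -0.001]
contact_force: [-3.0, 4.5, 11.3]
opening: 0.0
```

>>> {"method": "step_arm", "body": {
  "moves": [
    [[0, 0, 0.6, 0], [0, -0.1, 0.8, 0], [-0.1, -0.1, 0.9, 0], [-0.1, -0.3, 0.9, 0], [-0.1, -0.3, 0.9, 0], [-0.1, -0.2, 0.9, 0], [0, 0, 0, 0], [0, 0, 0, 0]]
  ]
}}

```text
t: 11.67
tool_pos: [0.4987, 0.0995, 0.1095]
tool_rot: [-3.086, 0.586, -0.002]
contact_force: [-0.4, -0.1, -0.3]
opening: 0.0001
```

```bash
python3 m.py; python3 -c "
from h import *
p=np.load('p.npy')
im=viewer.get_image('side');u0,v0=190,190
a=cv2.resize(im[v0:v0+120,u0:u0+130],None,fx=5,fy=5,interpolation=cv2.INTER_CUBIC)
def D(x,y,z,col): cv2.circle(a,tuple(((proj('side',cl(p,x,y,z))[0]-(u0,v0)+.5)*5).astype(int)),3,col,-1)
for y in(-.045,.045):
  D(.19,y,.138,(255,0,0));D(.14,y,.138,(0,0,255));D(.09,y,.138,(0,255,0));D(.085,y,.138,(255,255,0))
D(.09,.045,.05,(0,255,0));D(.14,.045,.05,(0,0,255))
cv2.imwrite('pics/c.png',a)"
```

```text
t 11.6667 clampxyz -0.0051 0.0 0.1095 [-0.4 -0.1 -0.3]
top trigger_pivot [-0.057  -0.0008] 0.63
top release_pad [-0.1585  0.0047] 0.9
side trigger_pivot [-0.0563  0.0019] 0.87
side trigger_pad [-0.0224 -0.0021] 0.53
side release_pad [-0.1479  0.0081] 0.4
```

View pics/c.png

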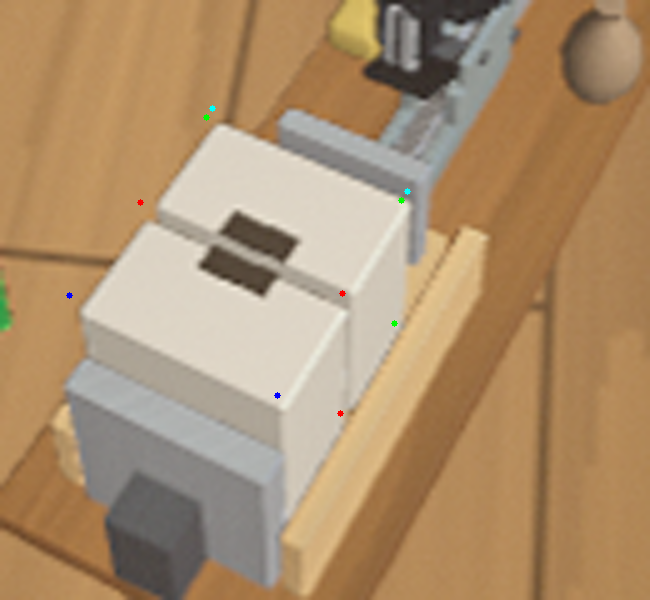

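Side crop: the seam at (250,240) between the halves still looks open, but the pose overlay is off by about 3 px, so I can't judge it well. I'll back the hand off for one clean top measurement.

>>> {"method": "step_arm", "body": {
  "moves": [
    [[0, 0, 2, 0], [0, 0, 4, 0], [-1, -3.9, 2, 0], [-1, -3.9, 1, 0], [-1, -3.9, 0, 0], [-1, -3.9, 0, 0], [-1, -3.9, 0, 0], [-1, -3.9, 0, 0], [-1, -3.9, 0, 0], [-1, -3.9, 0, 0]]
  ]
}}

```text
t: 13.15
tool_pos: [0.4182, -0.2111, 0.1976]
tool_rot: [3.086, -0.586, 0.002]
contact_force: [0.6, 0.1, 0.3]
opening: -0.0003
```

```bash
python3 m.py; python3 -c "
from h import *
im=viewer.get_image('top');o=cv2.imread('pics/top0.png')
f=lambda im:cv2.resize(im[130:250,115:345],None,fx=3.4,fy=2.5*1.0,interpolation=cv2.INTER_CUBIC)
f=lambda im:cv2.resize(im[140:240,125:345],None,fx=2.95*1.2,fy=2.95*1.0,interpolation=cv2.INTER_CUBIC)
f=lambda im:cv2.resize(im[140:240,115:340],None,fx=3,fy=3,interpolation=cv2.INTER_CUBIC)
cv2.imwrite('pics/top1.png',im);cv2.imwrite('pics/d.png',np.vstack([f(o),f(im)]))"
```

```text
t 13.15 clampxyz -0.3236 -0.0392 0.1976 [0.6 0.1 0.3]
top pad [0.0799 0.0066] 0.76
top half_mid [0.115  0.0037] 0.67
top trigger_pivot [-0.057  -0.0013] 0.59
top trigger_pad [ 0.0003 -0.0028] 0.57
top release_pad [-0.1537  0.0055] 0.56
side trigger_pivot [-0.0535  0.0035] 0.89
side trigger_pad [-0.0248 -0.0004] 0.46
side release_pad [-0.1458  0.0043] 0.69
```

View pics/d.png

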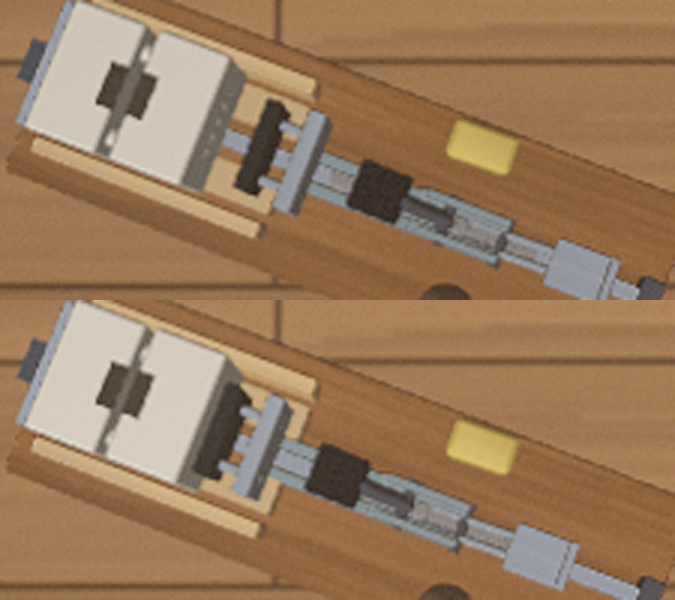

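Before (top) and after (bottom): the jaw has moved about 30 mm. The pad now touches the loose half, with about 5 mm of seam left at (130,390), so jaw ≈ 0.070. A full stroke should give about 10 N and one more tooth about 20 N. Going back for stroke 4.

>>> {"method": "step_arm", "body": {
  "moves": [
    [[1, 3.9, 0, 0], [1, 3.9, 0, 0], [1, 3.9, 0, 0], [1, 3.9, 0, 0], [1, 3.9, 0, 0], [1, 3.9, 0, 0], [1, 3.9, -1, 0], [1, 3.9, -2, 0], [0, 0, -4, 0], [0, 0, -2, 0]]
  ]
}}

```text
t: 14.63
tool_pos: [0.4969, 0.1023, 0.1057]
tool_rot: [3.087, -0.578, -0.005]
contact_force: [-0.8, 0.4, 3.0]
opening: -0.0001
```

>>> {"method": "step_arm", "body": {
  "moves": [
    [[0, 0, 0, 0], [0, 0, -0.3, 0], [0.1, 0.25, -0.6, 0], [0.1, 0.25, -0.6, 0], [0.1, 0.25, -0.6, 0], [0.09, 0.22, -0.45, 0], [0.09, 0.22, -0.45, 0], [0.09, 0.22, -0.45, 0], [0, 0, 0, 0]]
  ]
}}

```text
t: 15.38
tool_pos: [0.5055, 0.1144, 0.0754]
tool_rot: [-3.085, 0.586, -0.004]
contact_force: [-0.1, 2.5, 5.1]
opening: 0.0003
```

>>> {"method": "step_arm", "body": {
  "moves": [
    [[0.05, 0.12, -0.3, 0], [0.05, 0.12, -0.3, 0], [0, 0, 0, 0]]
  ]
}}

```text
t: 15.63
tool_pos: [0.5065, 0.1167, 0.07]
tool_rot: [-3.085, 0.586, -0.004]
contact_force: [-2.9, -0.4, 8.8]
opening: -0.0
```

>>> {"method": "step_arm", "body": {
  "moves": [
    [[0.05, 0.12, -0.3, 0], [0, 0, 0, 0]]
  ]
}}

```text
t: 15.8
tool_pos: [0.507, 0.1178, 0.0672]
tool_rot: [-3.086, 0.586, -0.004]
contact_force: [-2.6, -0.4, 8.7]
opening: 0.0
```

>>> {"method": "step_arm", "body": {
  "moves": [
    [[0, 0, -0.2, 0], [0, 0, 0, 0]]
  ]
}}

```text
t: 15.97
tool_pos: [0.5072, 0.1182, 0.0657]
tool_rot: [-3.084, 0.586, -0.005]
contact_force: [-3.5, 1.6, 11.6]
opening: -0.0001
```

>>> {"method": "step_arm", "body": {
  "moves": [
    [[0, 0, -0.15, 0], [0, 0, 0, 0]]
  ]
}}

```text
t: 16.13
tool_pos: [0.5074, 0.1184, 0.0646]
tool_rot: [-3.084, 0.586, -0.005]
contact_force: [-3.9, 2.2, 12.7]
opening: 0.0003
```

>>> {"method": "step_arm", "body": {
  "moves": [
    [[0.02, 0.05, -0.15, 0], [0, 0, 0, 0]]
  ]
}}

```text
t: 16.3
tool_pos: [0.5077, 0.1193, 0.0629]
tool_rot: [-3.082, 0.586, -0.005]
contact_force: [-1.6, 4.3, 9.0]
opening: -0.0001
```

>>> {"method": "step_arm", "body": {
  "moves": [
    [[0.02, 0.05, -0.15, 0], [0, 0, 0, 0]]
  ]
}}

```text
t: 16.47
tool_pos: [0.5078, 0.1197, 0.0613]
tool_rot: [-3.083, 0.586, -0.005]
contact_force: [-4.2, 3.1, 12.2]
opening: -0.0
```

>>> {"method": "step_arm", "body": {
  "moves": [
    [[0.02, 0.05, -0.15, 0], [0, 0, 0, 0]]
  ]
}}

```text
t: 16.63
tool_pos: [0.508, 0.1199, 0.0601]
tool_rot: [-3.084, 0.586, -0.005]
contact_force: [-4.8, 1.7, 13.6]
opening: -0.0002
```

>>> {"method": "step_arm", "body": {
  "moves": [
    [[0, 0, 0.6, 0], [0, -0.1, 0.8, 0], [-0.1, -0.1, 0.9, 0], [-0.1, -0.3, 0.9, 0], [-0.1, -0.3, 0.9, 0], [-0.1, -0.2, 0.9, 0], [0, 0, 2, 0], [0, 0, 4, 0], [-1, -3.9, 2, 0], [-1, -3.9, 1, 0]]
  ]
}}

```text
t: 17.47
tool_pos: [0.4843, 0.0339, 0.2003]
tool_rot: [-3.087, 0.579, -0.01]
contact_force: [0.9, -1.0, 0.3]
opening: 0.0001
```

>>> {"method": "step_arm", "body": {
  "moves": [
    [[-1, -3.9, 0, 0], [-1, -3.9, 0, 0], [-1, -3.9, 0, 0], [-1, -3.9, 0, 0], [-1, -3.9, 0, 0], [-1, -3.9, 0, 0], [0, 0, 0, 0]]
  ]
}}

```text
t: 18.05
tool_pos: [0.4206, -0.2059, 0.1963]
tool_rot: [3.081, -0.598, 0.0]
contact_force: [0.2, 1.0, -0.1]
opening: -0.0
```

```bash
python3 m.py|grep top; python3 -c "
from h import *
im=viewer.get_image('top');o=cv2.imread('pics/top1.png')
f=lambda im:cv2.resize(im[140:240,115:340],None,fx=3,fy=3,interpolation=cv2.INTER_CUBIC)
cv2.imwrite('pics/top2.png',im);cv2.imwrite('pics/e.png',np.vstack([f(o),f(im)]))
a=o[140:240,215:330].astype(np.float32).mean(2)
t=lambda X:cv2.cvtColor(X,cv2.COLOR_BGR2GRAY)
for nm,(u,v,w,h) in dict(release=(282,220,26,18),trig=(217,184,25,26)).items():
  r=cv2.matchTemplate(t(im)[v-40:v+h+40,u-40:u+w+40],t(o)[v:v+h,u:u+w],cv2.TM_CCOEFF_NORMED);_,m,_,l=cv2.minMaxLoc(r);print(nm,m,l[0]-40,l[1]-40)"
```

```text
top pad [0.0832 0.0033] 0.67
top half_mid [0.1219 0.0095] 0.82
top trigger_pivot [-0.0469 -0.0028] 0.56
top trigger_pad [ 0.0077 -0.0001] 0.82
top release_pad [-0.1454  0.0009] 0.83
release 0.904083251953125 -4 -2
trig 0.9398728013038635 -5 -2
```

View pics/e.png

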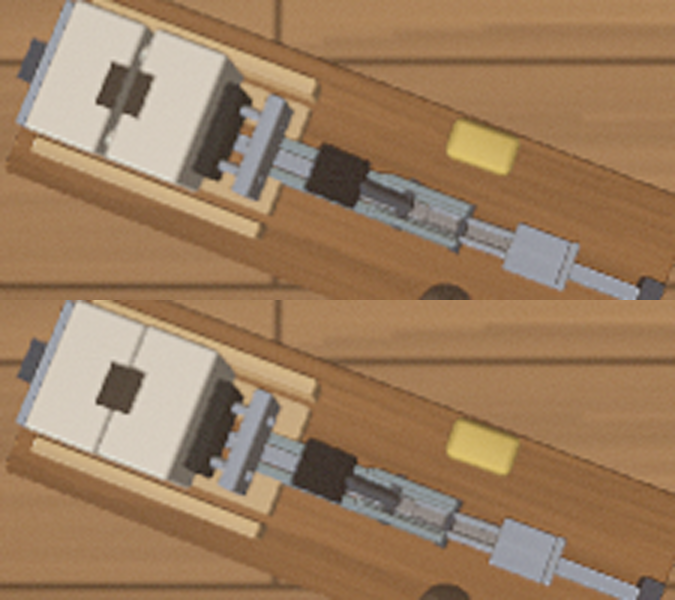

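The mould is now closed: the seam at (125,390) in the lower picture is a thin line. The jaw moved another ~10 mm, the half ~6 mm, so the pad force is about 8–10 N, which is marginal. I'll add one more tooth only, in small steps.

>>> {"method": "step_arm", "body": {
  "moves": [
    [[1, 3.9, 0, 0], [1, 3.9, 0, 0], [1, 3.9, 0, 0], [1, 3.9, 0, 0], [1, 3.9, 0, 0], [1, 3.9, 0, 0], [1, 3.9, -1, 0], [1, 3.9, -2, 0], [0, 0, -3.5, 0], [0, 0, -2, 0]]
  ]
}}

```text
t: 19.53
tool_pos: [0.5012, 0.1113, 0.1099]
tool_rot: [3.087, -0.579, -0.003]
contact_force: [-0.1, -0.8, -0.7]
opening: -0.0
```

>>> {"method": "step_arm", "body": {
  "moves": [
    [[0, 0, 0, 0], [0, 0, -0.5, 0], [0.1, 0.2, -0.6, 0], [0.1, 0.2, -0.6, 0], [0.1, 0.2, -0.6, 0], [0.1, 0.2, -0.4, 0], [0, 0, -0.3, 0], [0, 0, 0, 0]]
  ]
}}

```text
t: 20.2
tool_pos: [0.5076, 0.1178, 0.084]
tool_rot: [-3.084, 0.586, -0.004]
contact_force: [-1.6, 2.6, 8.5]
opening: 0.0003
```

>>> {"method": "step_arm", "body": {
  "moves": [
    [[0.05, 0.12, -0.2, 0], [0, 0, 0, 0]]
  ]
}}

```text
t: 20.37
tool_pos: [0.508, 0.1186, 0.0823]
tool_rot: [-3.085, 0.586, -0.004]
contact_force: [-3.6, 1.3, 9.9]
opening: 0.0003
```

>>> {"method": "step_arm", "body": {
  "moves": [
    [[0.05, 0.12, -0.2, 0], [0, 0, 0, 0]]
  ]
}}

```text
t: 20.53
tool_pos: [0.5083, 0.1197, 0.0804]
tool_rot: [-3.086, 0.586, -0.003]
contact_force: [-3.7, 0.8, 10.4]
opening: -0.0001
```

>>> {"method": "step_arm", "body": {
  "moves": [
    [[0.05, 0.12, -0.2, 0], [0, 0, 0, 0]]
  ]
}}

```text
t: 20.7
tool_pos: [0.5088, 0.1207, 0.0787]
tool_rot: [-3.086, 0.586, -0.003]
contact_force: [-4.1, 1.3, 13.0]
opening: 0.0001
```

>>> {"method": "step_arm", "body": {
  "moves": [
    [[0.05, 0.12, -0.2, 0], [0, 0, 0, 0]]
  ]
}}

```text
t: 20.87
tool_pos: [0.5093, 0.1217, 0.0768]
tool_rot: [3.086, -0.586, 0.003]
contact_force: [-6.0, -0.7, 13.0]
opening: 0.0002
```

>>> {"method": "step_arm", "body": {
  "moves": [
    [[0.02, 0.06, -0.15, 0], [0, 0, 0, 0]]
  ]
}}

```text
t: 21.03
tool_pos: [0.5095, 0.1223, 0.0755]
tool_rot: [3.086, -0.586, 0.003]
contact_force: [-5.5, -0.3, 14.6]
opening: 0.0
```

>>> {"method": "step_arm", "body": {
  "moves": [
    [[0.02, 0.06, -0.15, 0], [0, 0, 0, 0]]
  ]
}}

```text
t: 21.2
tool_pos: [0.5097, 0.1229, 0.0741]
tool_rot: [3.086, -0.586, 0.003]
contact_force: [-7.3, 1.2, 15.8]
opening: -0.0
```

>>> {"method": "step_arm", "body": {
  "moves": [
    [[0.02, 0.06, -0.15, 0], [0, 0, 0, 0]]
  ]
}}

```text
t: 21.37
tool_pos: [0.5102, 0.1241, 0.0724]
tool_rot: [-3.085, 0.586, -0.004]
contact_force: [-4.8, 2.2, 12.0]
opening: -0.0002
```

>>> {"method": "step_arm", "body": {
  "moves": [
    [[0.02, 0.06, -0.1, 0], [0, 0, 0, 0]]
  ]
}}

```text
t: 21.53
tool_pos: [0.5103, 0.1244, 0.0715]
tool_rot: [-3.086, 0.586, -0.003]
contact_force: [-5.1, 0.5, 13.3]
opening: -0.0002
```

The force dipped from 15.8 to 12 N: the first tooth clicked. Raising now.

>>> {"method": "step_arm", "body": {
  "moves": [
    [[0, 0, 0.6, 0], [-0.1, -0.2, 0.8, 0], [-0.1, -0.3, 0.9, 0], [-0.1, -0.3, 0.9, 0], [-0.1, -0.2, 0.9, 0], [0, 0, 1, 0], [0, 0, 3, 0], [0, 0, 3, 0], [0, 0, 0, 0], [0, 0, 0, 0]]
  ]
}}

```text
t: 22.37
tool_pos: [0.5063, 0.1143, 0.1827]
tool_rot: [-3.085, 0.585, -0.008]
contact_force: [-0.5, -0.2, 0.2]
opening: -0.0002
```

>>> {"method": "step_arm", "body": {
  "moves": [
    [[-1, -3.9, 0, 0], [-1, -3.9, 0, 0], [-1, -3.9, 0, 0], [-1, -3.9, 0, 0], [-1, -3.9, 0, 0], [-1, -3.9, 0, 0], [-1, -3.9, 0, 0], [-1, -3.9, 0, 0], [0, 0, 0, 0]]
  ]
}}

```text
t: 23.12
tool_pos: [0.4223, -0.2028, 0.1785]
tool_rot: [3.083, -0.597, -0.004]
contact_force: [-0.4, 1.1, 0.6]
opening: 0.0001
```

```bash
python3 m.py; python3 -c "
from h import *
im=viewer.get_image('top');o=cv2.imread('pics/top2.png')
f=lambda im:cv2.resize(im[140:240,115:340],None,fx=3,fy=3,interpolation=cv2.INTER_CUBIC)
cv2.imwrite('pics/top3.png',im);s=viewer.get_image('side')[150:310,190:340]
cv2.imwrite('pics/f.png',np.hstack([f(im)[:,:],cv2.resize(s,None,fx=300/160,fy=300/160)[:,:120]*0]) if 0 else f(im))
g=lambda X:cv2.cvtColor(X,cv2.COLOR_BGR2GRAY)
for nm,(u,v,w,h) in dict(release=(278,218,26,18),trig=(212,182,25,26)).items():
  r=cv2.matchTemplate(g(im)[v-40:v+h+40,u-40:u+w+40],g(o)[v:v+h,u:u+w],cv2.TM_CCOEFF_NORMED);_,m,_,l=cv2.minMaxLoc(r);print(nm,m,l[0]-40,l[1]-40)"
```

```text
t 23.1167 clampxyz -0.3144 -0.04 0.1785 [-0.4  1.1  0.6]
top pad [0.0857 0.0014] 0.8
top half_mid [0.1172 0.0002] 0.96
top trigger_pivot [-0.0367 -0.0035] 0.67
top trigger_pad [ 0.0124 -0.0009] 0.57
top release_pad [-0.1429  0.0025] 0.78
side trigger_pivot [-0.0443 -0.0027] 0.55
side trigger_pad [-0.0113  0.0026] 0.53
side release_pad [-0.1257  0.0038] 0.84
release 0.9630008935928345 -2 -1
trig 0.9470030665397644 -2 -1
```

View pics/f.png

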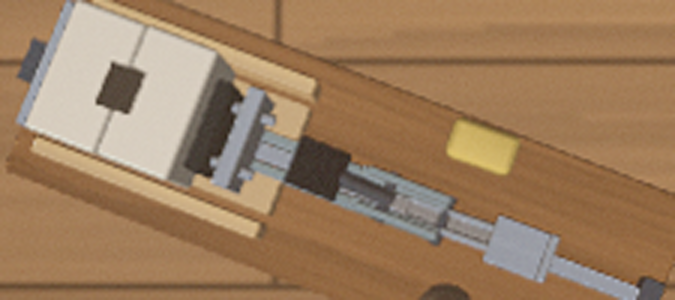

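The mould is closed, the jaw moved another ~5 mm, and it holds by itself with about 18–20 N estimated. The release pad shows at crop (522,250), at clamp x ≈ −0.141. Going above it.

>>> {"method": "step_arm", "body": {
  "moves": [
    [[0.5, 3.5, 0, 0], [0.5, 3.5, 0, 0], [0.5, 3.5, -1, 0], [0.5, 3.5, -2, 0], [0.4, 3.6, -3, 0], [0, 0, -2.5, 0], [0, 0, 0, 0], [0, 0, 0, 0]]
  ]
}}

```text
t: 24.48
tool_pos: [0.4473, -0.0255, 0.0971]
tool_rot: [3.087, -0.584, -0.005]
contact_force: [0.2, -0.1, 0.8]
opening: 0.0001
```

```bash
python3 m.py|grep -E "clampxyz|release"; python3 -c "
from h import *
s=viewer.get_image('side')[120:240,230:370];t=viewer.get_image('top')[170:290,230:370]
cv2.imwrite('pics/g.png',cv2.resize(np.hstack([s,t]),None,fx=2.8,fy=2.8,interpolation=cv2.INTER_CUBIC))"
```

```text
t 24.4833 clampxyz -0.1403 0.0019 0.0971 [ 0.2 -0.1  0.8]
side release_pad [-0.1344  0.0077] 0.83
```

View pics/g.png

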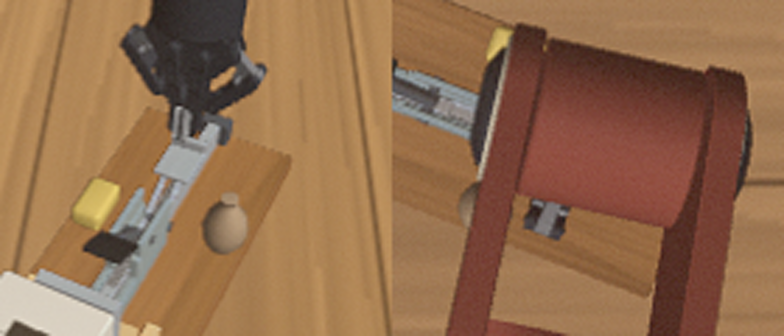

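Side crop: the fingertips at (187,138) are above the release pad (181,158), forward of its lip (197,143). Descending gently.

>>> {"method": "step_arm", "body": {
  "moves": [
    [[0.07, 0.19, -1, 0], [0.05, -0.05, -0.8, 0], [0, 0, -0.3, 0], [0, 0, 0, 0]]
  ]
}}

```text
t: 25.52
tool_pos: [0.4483, -0.0242, 0.0753]
tool_rot: [-3.086, 0.585, 0.006]
contact_force: [-0.2, -0.0, 0.3]
opening: -0.0001
```

>>> {"method": "step_arm", "body": {
  "moves": [
    [[0, 0, -0.3, 0], [0, 0, -0.2, 0], [0, 0, 0, 0]]
  ]
}}

```text
t: 25.77
tool_pos: [0.4494, -0.0245, 0.0718]
tool_rot: [3.087, -0.586, -0.001]
contact_force: [1.3, -0.3, 0.4]
opening: -0.0002
```

>>> {"method": "step_arm", "body": {
  "moves": [
    [[0, 0, -0.2, 0], [0, 0, 0, 0]]
  ]
}}

```text
t: 25.93
tool_pos: [0.4499, -0.0248, 0.0708]
tool_rot: [3.086, -0.585, 0.0]
contact_force: [-2.3, 0.2, 3.3]
opening: -0.0002
```

>>> {"method": "step_arm", "body": {
  "moves": [
    [[-0.03, -0.08, -0.25, 0], [-0.03, -0.08, -0.25, 0], [0, 0, 0, 0]]
  ]
}}

```text
t: 26.18
tool_pos: [0.4495, -0.0271, 0.0656]
tool_rot: [3.085, -0.585, 0.002]
contact_force: [-2.0, -4.9, 5.4]
opening: -0.0004
```

>>> {"method": "step_arm", "body": {
  "moves": [
    [[-0.03, -0.08, -0.25, 0], [-0.03, -0.08, -0.25, 0], [0, 0, 0, 0]]
  ]
}}

```text
t: 26.43
tool_pos: [0.4489, -0.0287, 0.0608]
tool_rot: [3.085, -0.585, 0.002]
contact_force: [-2.6, -4.4, 5.9]
opening: -0.0
```

>>> {"method": "step_arm", "body": {
  "moves": [
    [[-0.1, -0.26, -0.15, 0], [-0.1, -0.26, -0.1, 0], [0, 0, 0, 0]]
  ]
}}

```text
t: 26.68
tool_pos: [0.4474, -0.0328, 0.0589]
tool_rot: [-3.085, 0.587, -0.003]
contact_force: [-1.2, 0.6, 8.4]
opening: -0.0002
```

>>> {"method": "step_arm", "body": {
  "moves": [
    [[-0.11, -0.28, -0.05, 0], [-0.11, -0.28, -0.05, 0], [-0.11, -0.28, 0, 0], [-0.11, -0.28, 0, 0], [0, 0, 0, 0]]
  ]
}}

```text
t: 27.1
tool_pos: [0.4429, -0.0442, 0.0573]
tool_rot: [-3.085, 0.586, -0.004]
contact_force: [1.7, 2.0, 3.7]
opening: -0.0002
```

```bash
python3 m.py | grep -v half; python3 -c "
from h import *
s=viewer.get_image('side')[130:290,200:340]
cv2.imwrite('pics/h.png',cv2.resize(s,None,fx=3.6,fy=3.6,interpolation=cv2.INTER_CUBIC))"
```

```text
t 27.1 clampxyz -0.1592 -0.0009 0.0573 [1.7 2.  3.7]
top pad [0.0845 0.0066] 0.84
top trigger_pivot [-0.0529 -0.0094] 0.69
top trigger_pad [ 0.0002 -0.0064] 0.59
top trigger_pad [0.1096 0.0041] 0.59
side trigger_pivot [-0.0559 -0.0024] 0.92
side release_pad [-0.1305  0.0105] 0.45
```

View pics/h.png

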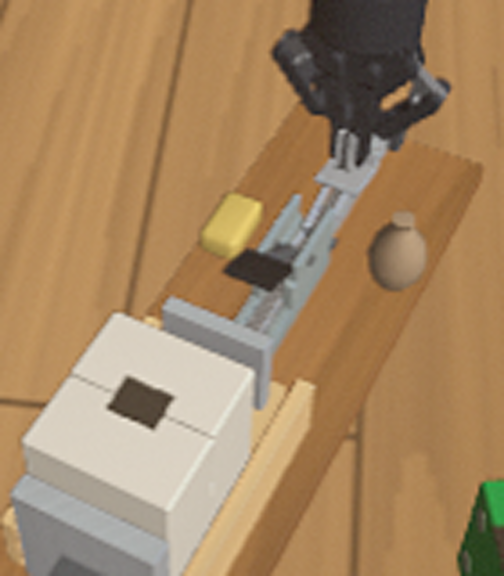

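The jaw sprang back ~12 mm, the mould stays closed, and the finger is on the pad. Pulling back.

>>> {"method": "step_arm", "body": {
  "moves": [
    [[-0.1, -0.26, -0.08, 0], [-0.13, -0.33, -0.05, 0], [-0.13, -0.33, 0, 0], [-0.13, -0.33, 0, 0], [-0.13, -0.33, 0, 0], [-0.13, -0.33, 0, 0]]
  ]
}}

```text
t: 28.25
tool_pos: [0.4354, -0.0633, 0.0567]
tool_rot: [-3.086, 0.585, -0.003]
contact_force: [3.3, 3.2, 10.1]
opening: 0.0003
```

>>> {"method": "step_arm", "body": {
  "moves": [
    [[-0.13, -0.33, 0, 0], [-0.13, -0.33, 0, 0], [-0.13, -0.33, 0, 0], [-0.13, -0.33, 0, 0], [-0.13, -0.33, 0, 0], [-0.13, -0.33, 0, 0]]
  ]
}}

```text
t: 28.75
tool_pos: [0.4277, -0.0832, 0.0567]
tool_rot: [-3.086, 0.586, -0.003]
contact_force: [3.4, 3.2, 11.1]
opening: -0.0001
```

```bash
python3 m.py
```

```text
t 28.75 clampxyz -0.2011 -0.0011 0.0567 [ 3.4  3.2 11.1]
top pad [0.0329 0.0079] 0.8
top half_mid [0.1227 0.0032] 0.69
top trigger_pivot [-0.096  -0.0067] 0.97
top trigger_pad [-0.0431 -0.0059] 0.61
top release_pad [-0.092   0.0058] 0.33
side pad [0.0561 0.012 ] 0.88
side trigger_pivot [-0.0951 -0.0006] 0.83
side trigger_pad [-0.0708 -0.0051] 0.73
side release_pad [-0.1754  0.0099] 0.6
```

>>> {"method": "step_arm", "body": {
  "moves": [
    [[-0.13, -0.33, 0, 0], [-0.13, -0.33, 0, 0], [-0.13, -0.33, 0, 0], [-0.13, -0.33, 0, 0], [-0.13, -0.33, 0, 0], [-0.13, -0.33, 0, 0]]
  ]
}}

```text
t: 29.85
tool_pos: [0.42, -0.1031, 0.0567]
tool_rot: [-3.086, 0.586, -0.003]
contact_force: [3.8, 2.8, 10.0]
opening: -0.0
```

>>> {"method": "step_arm", "body": {
  "moves": [
    [[-0.1, -0.25, 0, 0], [-0.1, -0.25, 0, 0], [0, 0, 0, 0]]
  ]
}}

```text
t: 30.1
tool_pos: [0.4179, -0.1085, 0.0567]
tool_rot: [3.086, -0.586, 0.003]
contact_force: [2.5, 1.4, 8.8]
opening: 0.0001
```

>>> {"method": "step_arm", "body": {
  "moves": [
    [[-0.07, -0.18, 0, 0], [-0.07, -0.18, 0, 0], [0, 0, 0, 0]]
  ]
}}

```text
t: 30.35
tool_pos: [0.4167, -0.1113, 0.0567]
tool_rot: [-3.085, 0.586, -0.004]
contact_force: [5.0, 4.3, 8.8]
opening: -0.0
```

>>> {"method": "step_arm", "body": {
  "moves": [
    [[-0.05, -0.14, 0, 0], [0, 0, 0, 0]]
  ]
}}

```text
t: 30.52
tool_pos: [0.4167, -0.1115, 0.0566]
tool_rot: [-3.082, 0.586, -0.005]
contact_force: [6.6, 9.3, 9.4]
opening: -0.0
```

>>> {"method": "step_arm", "body": {
  "moves": [
    [[-0.05, -0.14, 0, 0], [0, 0, 0, 0]]
  ]
}}

```text
t: 30.68
tool_pos: [0.4165, -0.1116, 0.0565]
tool_rot: [-3.078, 0.586, -0.006]
contact_force: [9.2, 14.3, 9.4]
opening: -0.0
```

```bash
python3 m.py
```

```text
t 30.6833 clampxyz -0.2316 -0.0011 0.0565 [ 9.2 14.3  9.4]
top pad [0.0111 0.0037] 0.89
top half_mid [ 0.1235 -0.0006] 0.74
top trigger_pivot [-0.1274 -0.0071] 0.68
top trigger_pad [-0.0704 -0.0045] 0.75
top release_pad [-0.222   0.0044] 0.58
side pad [0.0256 0.0074] 0.73
side trigger_pivot [-0.1226  0.0006] 0.85
side trigger_pad [-0.0964 -0.0035] 0.51
side release_pad [-0.1979  0.0121] 0.48
```

The rear stop is reached: pushing further no longer moves it and the force rises. Easing off and lifting clear.

>>> {"method": "step_arm", "body": {
  "moves": [
    [[0.1, 0.26, 0, 0], [0.02, 0.05, 0.5, 0], [0.03, 0.08, 0.6, 0], [0.03, 0.08, 0.6, 0], [0, 0, 1.5, 0], [0, 0, 4, 0], [0, 0, 4, 0], [-0.5, -4, 1, 0], [-0.5, -4, 0, 0], [-0.5, -4, 0, 0]]
  ]
}}

```text
t: 32.12
tool_pos: [0.4, -0.2303, 0.1773]
tool_rot: [3.086, -0.582, -0.004]
contact_force: [1.0, 0.4, -1.0]
opening: 0.0002
```

>>> {"method": "step_arm", "body": {
  "moves": [
    [[-0.5, -4, 0, 0], [-0.5, -4, 0, 0], [-0.5, -4, 0, 0], [0, 0, 0, 0], [0, 0, 0, 0]]
  ]
}}

```text
t: 32.53
tool_pos: [0.384, -0.35, 0.1749]
tool_rot: [-3.082, 0.59, 0.009]
contact_force: [-0.3, 1.1, 0.1]
opening: -0.0002
```

```bash
python3 m.py; python3 -c "
from h import *
im=viewer.get_image('top')[110:290,105:365]
cv2.imwrite('pics/z.png',cv2.resize(im,None,fx=3,fy=3,interpolation=cv2.INTER_CUBIC))"
```

```text
t 32.5333 clampxyz -0.4653 -0.0584 0.1749 [-0.3  1.1  0.1]
top pad [0.0082 0.0045] 0.71
top half_mid [0.1208 0.0047] 0.88
top trigger_pivot [-0.1258  0.0024] 0.74
top trigger_pad [-0.0783 -0.0001] 0.93
top trigger_pad [-0.2203  0.0038] 0.49
top release_pad [-0.0668 -0.0063] 0.67
top release_pad [-0.2232  0.0046] 0.65
side pad [0.0191 0.0054] 0.84
side trigger_pivot [-0.1306 -0.0005] 0.78
side trigger_pad [-0.0968 -0.01  ] 0.68
side release_pad [-0.2122  0.0077] 0.54
side release_pad [0.0119 0.0075] 0.21
```

View pics/z.png

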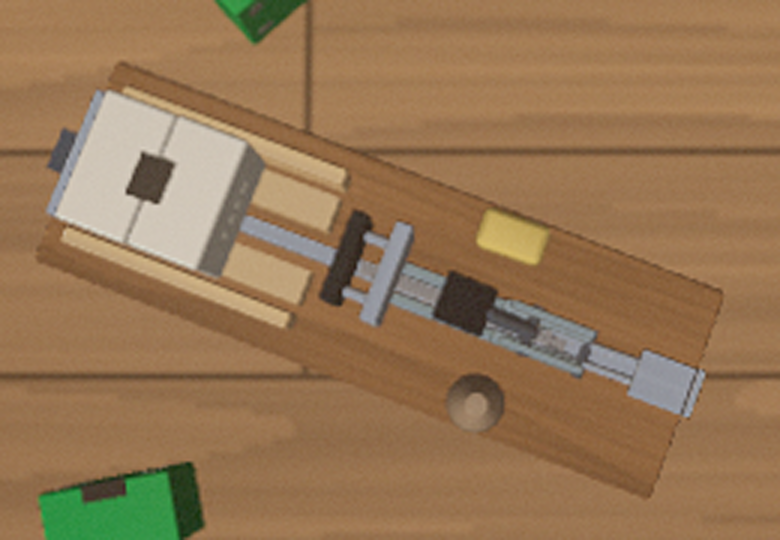

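The jaw is at its rear stop with the release pad at (665,382) over the board's rear end. The mould is closed with a thin seam at (150,180), and the pot and sponge are unmoved. Handing in.

```bash
python3 -c "
from station import ctrl
print(ctrl.finish_job())"
```

```text
the job is handed in; nothing more can be done
None
```

I closed the mould, let the ratchet hold it, drew the jaw back to its rear stop and handed the job in at about 32.5 s. No verdict was reported.

- **Closing:** I used four full trigger strokes plus one single tooth. The trigger force rose to 15.8 N just before that last click and eased to 12 N after it. From that and the pad's spring rate I estimate 18–20 N on the mould; the pad force itself was not measured. The pictures showed the seam closed and the jaw holding with the hand away.
- **Releasing:** I held the release lever down and pulled the jaw back until it stopped. The finger moved only 0.2 mm more while the force kept rising, to 17 N sideways. The camera put the jaw at about 0 after I let go, to within a few mm.
- **Last picture:** the halves were closed, the pad clear of the mould, the trigger and release lever looked up, the pot and sponge had not moved, and the hand was away.
- **Disagreements:** the side-camera readings differed from the top-camera ones by several mm up to about 2 cm. The networks also gave a few stray hits. I relied on the top camera and on the felt clicks and stop.

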